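Release the thick roller from its gravity feeder

ROBOT

A 7-joint arm with a two-finger parallel gripper is mounted at the origin on the work surface. World frame = base frame: x ahead of the robot, y to its left, z up, the work surface at z = 0. Lengths are in m, angles in rad, forces in N, time in s.
With the tool pointing down it reaches from about 0.4 to 0.875 m from the base axis. Payload 19.3 kg.
Tool frame: the origin (TCP) lies midway between the tips of the shut fingers; the grasp point (between the pads) lies 19 mm behind it; x points along the fingers, y is the direction in which the jaws open and shut, and the axes are right-handed (so a half turn about x gives the same grasp; the last joint's range is limited). The gripper opens to 85 mm and grips with 20 to 120 N. Pads are 22 mm wide; open, the fingers measure 114 mm over their backs; the gripper's body (76 mm by 85 mm) begins 54 mm behind the grasp point. The pads swing forward as they close: fully open they stand 13 mm farther back than shut.
Start: joints at [-1.189, 0.521, -0.036, 1.599, 0.021, 1.021, -0.113], TCP at [0.273, 0.562, 0.231] pointing down, gripper open.
Joint ranges: [-2.91, 2.91], [-0.3, 2.13], [-1.5, 1.42], [0.17, 2.43], [-1.26, 4.41], [0.16, 1.93], [-2.52, 2.52]. Speed limits (rad/s): [1.89, 1.89, 2.39, 2.39, 3.01, 3.01, 3.01].

INTERFACE

Orientations are given as [roll, pitch, yaw] about the fixed x, y, z axes, in that order (R = Rz(yaw) Ry(pitch) Rx(roll)).
In Python, from workcell import bot gives the robot as it stands. The module is installed in compiled form; this text tells all that it offers.
- The arm moves only by the tool servo_tool, never from a script. Its argument "targets" is a list of rows, each an object of numbers: "x", "y", "z": the shift along the tool's x, y, z as a fraction of full scale; "wx", "wy", "wz": the turn, a rotation vector about the tool's x, y, z as a fraction of full scale. A call has 1 to 12 rows; each row is the pose to reach, as a shift and turn from the pose measured when the call began, along the tool's axes at that moment, turning the shorter way round; what a row does not reach only later rows make up. Full scale, the value 1, is 40 cm for a shift and 360 degrees for a turn. A row lasts 1/8 s, in which the tool goes at most 62.5 mm and 10.7 degrees, less where a joint would pass 70% of its speed; a pose out of reach is approached as far as the arm can. A call with a number of a shift or a turn outside -1 to 1 is refused whole. A call with a gripper value outside its range is refused whole. "grip" is the gripper command: -1 is shut, 1 is fully open, values between are in proportion, set as the call begins (left out, the last holds). The fingers move at their own pace and stop on an object; "squeeze" is the grip in N (left out, the last holds). Time passes only in rows, so rows that repeat a pose let the fingers close. It gives the time, the measured TCP pose, the force and the opening at its end, in the units of the state.
- bot.observe(): the state, without advancing time (a new reading comes with each control period).
- bot.grab_frame(name): name is "side" or "top" or "wrist"; returns (picture, depth): 400x640x3 uint8, red, green, blue; 400x640 float32, m along the optical axis (not along the pixel's ray), 0 where there is no reading.
- bot.get_calibration(name): a dict with "intrinsics" (3x3 intrinsics, pixels), "R" (3x3) and "t" (3): a world point X has camera coordinates R X + t. Camera axes: x right, y down, z forward; pixel columns grow to the right and rows downward; lengths in m; the calibration is good to about 2 mm. A picture is of the moment at which its call begins: read the wrist's pose just before it. get_calibration takes no time and is no camera call; for the wrist camera it gives the pose at the moment of the call.
- bot.job_done(): hands the job in, once; it reports no verdict.
Trained networks look in the newest picture that a camera, given by its name, has taken for a name from the list of things; names that differ only in an ending like _2 or _b are one class to them, and where a whole thing is asked for, a point or a joint stands for the part that bears it (a point fixed in the world has none). Each returns a list of dicts, best first, with "confidence" (0 to 1); they miss things now and then, are a little off and sometimes report something else, mostly with a low value. They report only what shows in the picture. A call takes as long as a camera call. They do not tell look-alikes from the thing itself.
- bot.trace(camera, target): "mask" (400x640 bool, what is visible of it) and "pixel" ([column, row] in pixels, amid what is visible of it).
The state is a dict: "clock": time; "qpos": joint angles; "qd": joint speeds; "joint_efforts": joint torques, N m; "position": TCP position; "tool_rot": TCP orientation; "force": force on the tool from outside, world axes, zero at the start; "moment": the same for the moment, N m; "grip_width": finger opening in m.
Only numpy, scipy, OpenCV 4.12 (cv2) and the standard library are available. Lean on these libraries where they do the work, as an engineer would, in place of code of your own. Each camera call takes 0.05 s, during which the arm holds its last target. There are 200 camera calls.

TASK

Each of the two gravity feeders on the bench holds back one white nylon roller behind a gate. Let the thicker roller out: press down the paddle of its feeder's rocking lever with the fingertips, keep it down until the roller has come to rest against the end stop, then let the lever come all the way back up so that the gate is closed behind it. Do not touch either roller or work the other feeder, and leave everything else on the bench where it is.

Things in the scene. Friction and masses are not known exactly. Their poses are not given: they have to be found in the camera images.
- feeder_thick: Fixed feeder: open chute, 53 mm wide inside, sloping down 0.2 rad along its own +x to an end stop (inner face at x = 162 mm), under a rocking lever. Origin on the table under the chute's middle, z up. Chute floor 50 mm up at x = 0; closed gate (two prongs) at x = 84 mm. Spans x = -160 to +180, y = -50 to +50 mm, 155 mm tall. This one holds the thick roller.
- feeder_slim: Fixed feeder: open chute, 53 mm wide inside, sloping down 0.2 rad along its own +x to an end stop (inner face at x = 162 mm), under a rocking lever. Origin on the table under the chute's middle, z up. Chute floor 50 mm up at x = 0; closed gate (two prongs) at x = 84 mm. Spans x = -160 to +180, y = -50 to +50 mm, 155 mm tall. This one, of the same make, holds the slim roller.
- lever_thick (a joint): Angle of the rocking lever of the thick roller's feeder, rad: 0 = gate closed (rest), grows as the paddle is pressed down, hard stop at 0.45. A spring returns it; at the paddle it takes about 3 N to start and 8 N when fully down. The thick roller gets free at about 0.29; go to 0.35 or more for a clear way.
- lever_slim (a joint): Angle of the rocking lever of the slim roller's feeder, rad: 0 = gate closed (rest), grows as the paddle is pressed down, hard stop at 0.45. A spring returns it; at the paddle it takes about 3 N to start and 8 N when fully down. It is to stay alone.
- paddle_thick (a point): Centre of the upper face of the paddle, a flat steel plate 50 mm along the lever by 50 mm across, on the feeder's -x side (124 mm from its origin), 144 mm above the table at rest. It faces up, sloping 0.2 rad (outer edge higher); fully pressed it is 62 mm lower and slopes 0.25 rad the other way. It swings about the pivot, 140 mm away. Nothing stands beneath it.
- paddle_slim (a point): The same point on the other feeder's paddle.
- pivot_thick (a point): Middle of the pivot axis (along the feeder's y) of the thick roller's lever, 114 mm above the table; two side bars run from the paddle past it to the gate, so the roller is seen between them from above.
- roller_thick: Loose plain white nylon roller, 30 mm diameter, 51 mm long, about 0.04 kg, lying across the chute behind the closed gate; origin at its centre, y along its axis. It rolls down by itself when the gate is lifted and then rests against the end stop with its centre at about x = 150 mm, z = 35 mm in the feeder's frame.
- roller_slim: The same but 16 mm diameter, in the other feeder.
- oil_jar: Bystander: brown jar, 46 mm diameter, 80 mm tall, between the feeders; origin under its centre.
- dish: Bystander: small open metal dish, 64 mm diameter, 26 mm tall; origin under its centre.
- nutplate_a: Bystander: small dark nut plate, 34 x 14 x 10 mm; origin under its centre.
- nutplate_b: Bystander: another nut plate of that kind.
- drill: Bystander: yellow pistol drill lying on its side, about 210 x 190 x 48 mm; origin under its barrel.
- grinder: Bystander: silver angle die grinder lying down, about 180 mm long, 40 mm tall; origin under its middle.
- blowgun: Bystander: red air blow gun lying down, about 250 mm long, 22 mm tall; origin under its middle.
- screwdriver: Bystander: screwdriver lying down, under 40 mm tall; origin under its middle.
Mind the look-alikes: they are no part of the job. Leave any orange look-alike of the roller_thick alone.

How it is judged:
On the way, in this order (a step that is already met when the one before it is completed fails the run):
1. the paddle of the thick roller's feeder is being pressed down by the fingers (value of joint lever_thick above 0.08 rad and contact force between the fingers and lever_thick above 0.5 N), for 0.05 s.
2. the thick roller has come to rest against its end stop while the lever is still held down (x of roller_thick in the frame of feeder_thick between 0.14 and 0.16 m and z of roller_thick in the frame of feeder_thick below 0.042 m and linear speed of roller_thick below 0.02 m/s and value of joint lever_thick above 0.2 rad), for 0.2 s.
At the end, for the whole second after the job is handed in: The thick roller lies at rest at its end stop (centre 140 to 160 mm along the feeder's x, in the chute), its lever is back within 0.03 rad of closed, and the slim roller is still behind its own closed gate (x of roller_thick in the frame of feeder_thick between 0.14 and 0.16 m and z of roller_thick in the frame of feeder_thick below 0.042 m and linear speed of roller_thick below 0.02 m/s and value of joint each of lever_thick, lever_slim below 0.03 rad and x of roller_slim in the frame of feeder_slim below 0.085 m); the robot touches nothing.
It fails at once if the other feeder's lever is worked (more than 0.08 rad) (value of joint lever_slim above 0.08 rad).
It fails at once if a roller is touched by the robot (contact force between any of the fingers, the arm and roller_thick above 0.3 N or contact force between any of the fingers, the arm and roller_slim above 0.3 N).
It fails at once if a roller is lifted out of its chute (z of roller_thick in the frame of feeder_thick above 0.08 m or z of roller_slim in the frame of feeder_slim above 0.08 m).
It fails at once if the lever is worked elsewhere than at its paddle (contact force between the fingers and lever_thick above 1 N and distance between the grasp point and paddle_thick above 0.12 m).
It fails at once if a bystander is moved more than 20 mm (distance of any of oil_jar, dish, nutplate_a, nutplate_b, drill, grinder, blowgun, screwdriver from where it was at the start of the episode above 0.02 m).
It also fails if it takes over 38 s, if anything falls off the work surface, if the arm or the gripper's body presses on something with over 40 N, if the wrist force passes 120 N, or if a joint passes its speed limit or range.

## Working session

There is one attempt and no reset: what is moved stays moved. The work goes in short steps, Python scripts to look and compute and a tool call to move; the robot and the scene stay as the last step left them, time stands still between calls to the robot, and variables do not carry over. Pictures are saved under pics/ and viewed, on a budget of 10 in all, crops included, one or two more only if the job needs it, and the job is handed in when it is done.

Besides the shell and the picture viewer there is one more tool, called after "Emit:" in YAML: its name, and indented under it one key for each argument. servo_tool: Moves the arm, as the interface text tells. Shift numbers are shares of 40 cm and turn numbers shares of 360 degrees, none past 1 either way. Its arguments: {"type":"object","properties":{"targets":{"type":"array"},"grip":{"type":"number"},"squeeze":{"type":"number"}},"required":["targets"]}

```bash
mkdir -p pics
cat > h.py <<'E'
import numpy as np, cv2
from workcell import bot
def pts(cam, d, mask):
    c=bot.get_calibration(cam);K=np.array(c["intrinsics"]);R=np.array(c["R"]);t=np.array(c["t"])
    v,u=np.nonzero(mask&(d>0));z=d[v,u]
    P=np.stack([(u-K[0,2])*z/K[0,0],(v-K[1,2])*z/K[1,1],z])
    return ((P-t[:,None]).T@R), np.stack([u,v],1)
E
python3 - <<'E'
from h import *
s=bot.observe();print(s["clock"],s["position"],s["tool_rot"],s["grip_width"])
for cam in("top","side"):
    im,d=bot.grab_frame(cam);cv2.imwrite(f"pics/{cam}0.png",im[:,:,::-1])
    np.savez(f"{cam}0.npz",im=im,d=d)
    for n in["roller_thick","roller_slim","paddle_thick","feeder_thick","feeder_slim"]:
        for r in bot.trace(cam,n):
            p,_=pts(cam,d,r["mask"])
            print(cam,n,round(r["confidence"],2),np.round(r["pixel"]),r["mask"].sum(),np.median(p,0).round(3) if len(p) else None, (p.max(0)-p.min(0)).round(3) if len(p) else None)
E
```

```text
0.0 [0.27272345 0.56198944 0.23072135] [-1.50933275  1.56967034 -1.96106645] 0.08562197766982343
top roller_thick 0.5 [380. 144.] 157 [ 0.74  -0.186  0.063] [0.028 0.051 0.026]
top roller_thick 0.48 [340. 132.] 156 [ 0.797 -0.065  0.027] [0.038 0.052 0.043]
top roller_thick 0.46 [415. 183.] 156 [ 0.629 -0.298  0.026] [0.048 0.052 0.036]
top roller_slim 0.53 [256. 179.] 71 [0.646 0.189 0.047] [0.013 0.05  0.013]
top paddle_thick 0.62 [386. 198.] 420 [ 0.563 -0.181  0.146] [0.257 0.095 0.168]
top feeder_thick 0.87 [380. 161.] 2776 [ 0.689 -0.179  0.044] [0.328 0.114 0.168]
top feeder_slim 0.64 [494. 194.] 227 [ 0.574 -0.539  0.023] [0.059 0.085 0.027]
top feeder_slim 0.57 [256. 193.] 3021 [0.593 0.188 0.045] [0.327 0.121 0.174]
side roller_thick 0.54 [261. 208.] 136 [ 0.799 -0.051  0.024] [0.033 0.059 0.033]
side roller_slim 0.48 [311. 156.] 507 [ 0.631 -0.183  0.125] [0.276 0.356 0.159]
side paddle_thick 0.55 [311. 156.] 518 [ 0.637 -0.173  0.125] [0.276 0.343 0.158]
side feeder_slim 0.72 [316. 254.] 4167 [0.594 0.215 0.047] [0.35  0.289 0.16 ]
side feeder_slim 0.55 [305. 156.] 388 [ 0.667 -0.176  0.119] [0.276 0.323 0.157]
side feeder_slim 0.22 [331. 148.] 140 [ 0.579 -0.535  0.017] [0.075 0.138 0.032]
```

Run:
```python
from h import *
im=cv2.imread("pics/top0.png");cv2.imwrite("pics/top0c.png",cv2.resize(im[90:270,200:460],None,fx=3,fy=3,interpolation=cv2.INTER_CUBIC))
```

```text
(no output)
```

View pics/top0.png

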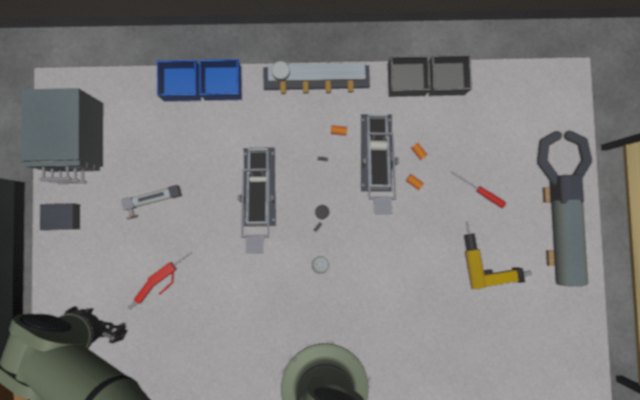

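View pics/top0c.png

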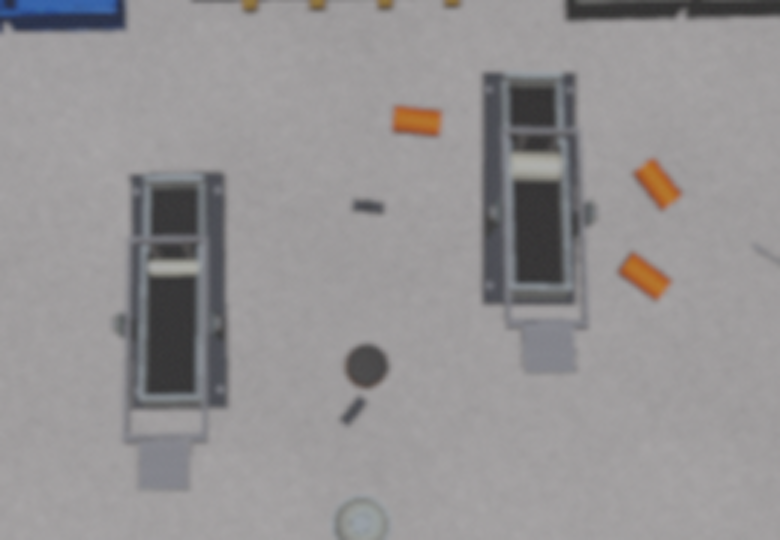

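View pics/side0.png

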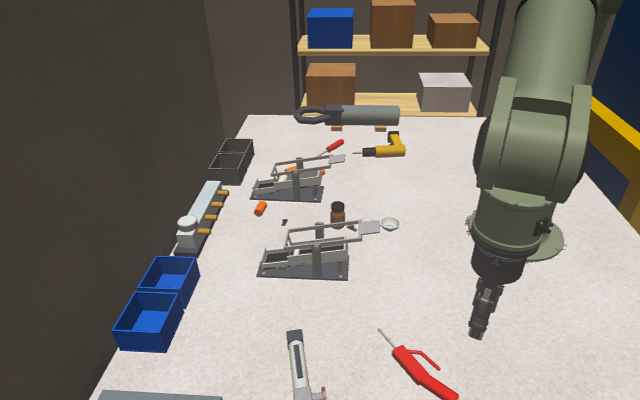

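The candidates in the top picture are the white rollers at (380,144) in the right feeder and (256,179) in the left, plus orange look-alikes at (339,130), (418,151) and (414,182). In the crop the right white roller is about twice as thick as the left one, so the right feeder is the one to work. Its paddle is at about (383,205). Next I'll measure that paddle in both views.

Run:
```python
from h import *
from scipy.spatial.transform import Rotation as Ro
for cam,box in(("top",(374,394,194,216)),("side",(326,350,150,168))):
    f=np.load(f"{cam}0.npz");m=np.zeros((400,640),bool);m[box[2]:box[3],box[0]:box[1]]=1
    p,uv=pts(cam,f["d"],m)
    k=(p[:,2]>.125)&(p[:,2]<.165)&(p[:,0]<.62);q=p[k];print(cam,len(q),"med",np.median(q,0).round(4),"lo",np.percentile(q,3,0).round(3),"hi",np.percentile(q,97,0).round(3))
    if len(q)>10:
        A=np.c_[q[:,:2],np.ones(len(q))];c=np.linalg.lstsq(A,q[:,2],rcond=None)[0];print("slope",c.round(3), cv2.minAreaRect(q[:,:2].astype(np.float32)))
# feeder axis from roller + base
f=np.load("top0.npz");m=np.zeros((400,640),bool);m[105:225,350:410]=1
p,_=pts("top",f["d"],m);q=p[(p[:,2]>.004)]
print("all rect",cv2.minAreaRect(q[:,:2].astype(np.float32)))
q=p[(p[:,2]>.004)&(p[:,2]<.02)];print("base",cv2.minAreaRect(q[:,:2].astype(np.float32)))
for n,b in(("thick",(370,390,138,151)),("slim",(247,268,175,184))):
    m[:]=0;m[b[2]:b[3],b[0]:b[1]]=1
    w=m&(f["im"].min(2)>165);p,_=pts("top",f["d"],w);print(n,w.sum(),np.median(p,0).round(3),(np.percentile(p,97,0)-np.percentile(p,3,0)).round(3))
s=bot.observe();print(Ro.from_euler("xyz",s["tool_rot"]).as_matrix().round(3))
print({c:(np.array(bot.get_calibration(c)["t"]).round(3)) for c in("top","side")})
```

```text
top 332 med [ 0.5524 -0.1788  0.1482] lo [ 0.526 -0.205  0.138] hi [ 0.578 -0.155  0.155]
slope [-0.232  0.027  0.281] ((0.5521163940429688, -0.1822754442691803), (0.056755874305963516, 0.053431421518325806), 87.56088256835938)
side 161 med [ 0.5594 -0.1723  0.148 ] lo [ 0.528 -0.214  0.136] hi [ 0.586 -0.14   0.155]
slope [-0.288 -0.013  0.306] ((0.5571211576461792, -0.18093982338905334), (0.06048588827252388, 0.08916004002094269), 3.7673213481903076)
all rect ((0.6894041299819946, -0.19578304886817932), (0.18947452306747437, 0.38243424892425537), 88.25958251953125)
base ((0.6894041299819946, -0.19578304886817932), (0.18947452306747437, 0.38243424892425537), 88.25958251953125)
thick 33 [ 0.74  -0.187  0.065] [0.007 0.037 0.011]
slim 9 [0.647 0.196 0.048] [0.001 0.023 0.007]
[[-0.     0.437  0.9  ]
 [-0.     0.9   -0.437]
 [-1.    -0.     0.   ]]
{'top': array([0.003, 0.58 , 1.465]), 'side': array([0.586, 0.096, 1.306])}
```

Emit:
servo_tool:
  targets:
    - {"x": -0.06,"y": -0.08,"z": 0.08}
    - {"x": -0.06,"y": -0.17,"z": 0.18,"wx": 0.03}
    - {"x": -0.06,"y": -0.27,"z": 0.28,"wx": 0.06}
    - {"x": -0.06,"y": -0.37,"z": 0.38,"wx": 0.09}
    - {"x": -0.06,"y": -0.47,"z": 0.48,"wx": 0.12}
    - {"x": -0.06,"y": -0.57,"z": 0.59,"wx": 0.15}
    - {"x": -0.06,"y": -0.68,"z": 0.72,"wx": 0.178}
    - {"x": -0.06,"y": -0.68,"z": 0.72,"wx": 0.178}
    - {"x": -0.06,"y": -0.68,"z": 0.72,"wx": 0.178}
    - {"x": -0.06,"y": -0.68,"z": 0.72,"wx": 0.178}
  grip: -1

```text
$.targets[0]: bad value
```

Emit:
servo_tool:
  targets:
    - {"x": -0.06,"y": -0.08,"z": 0.08,"wx": 0,"wy": 0,"wz": 0}
    - {"x": -0.06,"y": -0.17,"z": 0.18,"wx": 0.03,"wy": 0,"wz": 0}
    - {"x": -0.06,"y": -0.27,"z": 0.28,"wx": 0.06,"wy": 0,"wz": 0}
    - {"x": -0.06,"y": -0.37,"z": 0.38,"wx": 0.09,"wy": 0,"wz": 0}
    - {"x": -0.06,"y": -0.47,"z": 0.48,"wx": 0.12,"wy": 0,"wz": 0}
    - {"x": -0.06,"y": -0.57,"z": 0.59,"wx": 0.15,"wy": 0,"wz": 0}
    - {"x": -0.06,"y": -0.68,"z": 0.72,"wx": 0.178,"wy": 0,"wz": 0}
    - {"x": -0.06,"y": -0.68,"z": 0.72,"wx": 0.178,"wy": 0,"wz": 0}
    - {"x": -0.06,"y": -0.68,"z": 0.72,"wx": 0.178,"wy": 0,"wz": 0}
    - {"x": -0.06,"y": -0.68,"z": 0.72,"wx": 0.178,"wy": 0,"wz": 0}
  grip: -1

```text
clock: 1.85
position: [0.4128, 0.193, 0.2553]
tool_rot: [-2.353, 1.571, 2.363]
force: [-0.3, -0.0, 0.3]
grip_width: -0.0002
```

Emit:
servo_tool:
  targets:
    - {"x": 0,"y": 0.05,"z": 0.15,"wx": 0,"wy": 0,"wz": 0}
    - {"x": 0,"y": 0.11,"z": 0.3,"wx": 0,"wy": 0,"wz": 0}
    - {"x": 0,"y": 0.17,"z": 0.45,"wx": 0,"wy": 0,"wz": 0}
    - {"x": 0,"y": 0.23,"z": 0.6,"wx": 0,"wy": 0,"wz": 0}
    - {"x": 0,"y": 0.29,"z": 0.75,"wx": 0,"wy": 0,"wz": 0}
    - {"x": 0,"y": 0.345,"z": 0.93,"wx": 0,"wy": 0,"wz": 0}
    - {"x": 0,"y": 0.345,"z": 0.93,"wx": 0,"wy": 0,"wz": 0}
    - {"x": 0.07,"y": 0.345,"z": 0.93,"wx": 0,"wy": 0,"wz": 0}
    - {"x": 0.13,"y": 0.345,"z": 0.93,"wx": 0,"wy": 0,"wz": 0}
    - {"x": 0.13,"y": 0.345,"z": 0.93,"wx": 0,"wy": 0,"wz": 0}

```text
clock: 3.1
position: [0.5516, -0.1772, 0.2017]
tool_rot: [-1.88, 1.568, 2.837]
force: [-1.0, -0.5, -0.2]
grip_width: -0.0
```

Run:
```python
from h import *
a,d=bot.grab_frame("wrist");b,d2=bot.grab_frame("side")
w=cv2.resize(a,(640,400));s=cv2.resize(b[120:220,230:390],(640,400),interpolation=cv2.INTER_CUBIC)
cv2.imwrite("pics/w1.png",np.vstack([w,s])[:,:,::-1][::1] if 0 else cv2.resize(np.vstack([w,s]),(480,600))[:,:,::-1])
m=np.ones((400,640),bool);p,uv=pts("wrist",d,m)
k=(abs(p[:,0]-.555)<.045)&(abs(p[:,1]+.18)<.04)&(p[:,2]>.13)&(p[:,2]<.162)
q=p[k];print(len(q),np.median(q,0),np.percentile(q,2,0),np.percentile(q,98,0))
```

```text
5649 [ 0.5595717  -0.17486791  0.1505395 ] [ 0.52826288 -0.21716165  0.13603982] [ 0.59535037 -0.14198577  0.15687507]
```

View pics/w1.png

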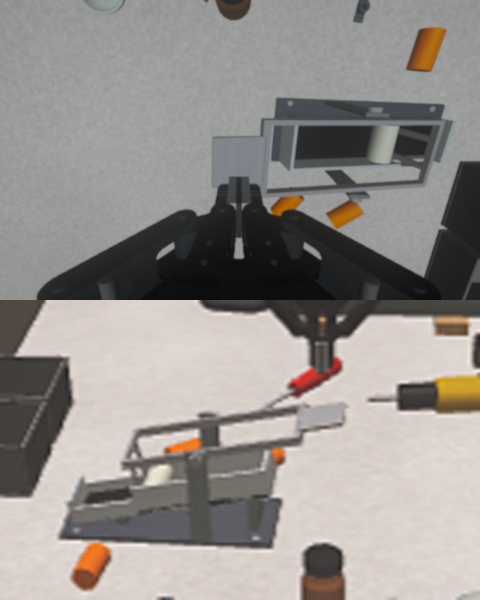

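Emit:
servo_tool:
  targets:
    - {"x": 0.06,"y": 0,"z": 0.008,"wx": 0,"wy": 0,"wz": 0}
    - {"x": 0.11,"y": 0,"z": 0.008,"wx": 0,"wy": 0,"wz": 0}
    - {"x": 0.15,"y": 0,"z": 0.008,"wx": 0,"wy": 0,"wz": 0}
    - {"x": 0.19,"y": 0,"z": 0.008,"wx": 0,"wy": 0,"wz": 0}
    - {"x": 0.22,"y": 0,"z": 0.008,"wx": 0,"wy": 0,"wz": 0}
    - {"x": 0.25,"y": 0,"z": 0.008,"wx": 0,"wy": 0,"wz": 0}
    - {"x": 0.262,"y": 0,"z": 0.008,"wx": 0,"wy": 0,"wz": 0}
    - {"x": 0.262,"y": 0,"z": 0.008,"wx": 0,"wy": 0,"wz": 0}
    - {"x": 0.262,"y": 0,"z": 0.008,"wx": 0,"wy": 0,"wz": 0}
    - {"x": 0.262,"y": 0,"z": 0.008,"wx": 0,"wy": 0,"wz": 0}
    - {"x": 0.262,"y": 0,"z": 0.008,"wx": 0,"wy": 0,"wz": 0}
    - {"x": 0.262,"y": 0,"z": 0.008,"wx": 0,"wy": 0,"wz": 0}

```text
clock: 4.7
position: [0.553, -0.1811, 0.0992]
tool_rot: [1.717, 1.57, 0.151]
force: [-0.7, 0.7, 6.2]
grip_width: 0.0003
```

Run:
```python
from h import *
a,d=bot.grab_frame("wrist");b,d2=bot.grab_frame("side")
s=cv2.resize(b[120:220,230:390],(640,400),interpolation=cv2.INTER_CUBIC)
cv2.imwrite("pics/w2.png",cv2.resize(np.vstack([a,s]),(480,600))[:,:,::-1])
o=bot.observe();print(o["clock"],o["position"],o["force"])
```

```text
4.8 [ 0.55304318 -0.18109145  0.09924413] [-0.15555616  1.17326464  7.10893963]
```

View pics/w2.png

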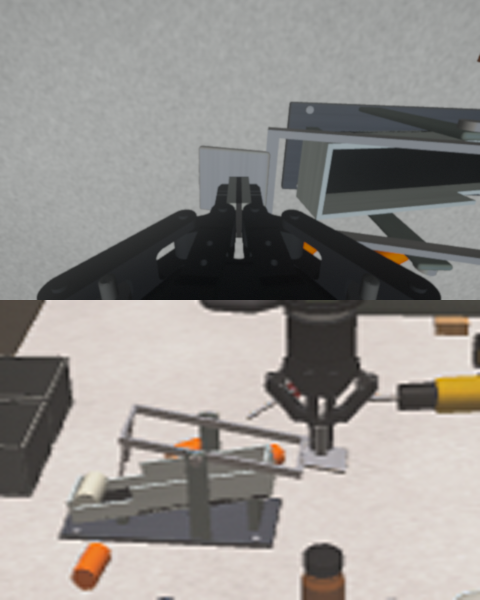

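The paddle is pressed (about 7 N) and the roller is at the stop, at (90,488) in the lower half of the picture. I'll hold for a moment and measure.

Emit:
servo_tool:
  targets:
    - {"x": 0.005,"y": 0,"z": 0,"wx": 0,"wy": 0,"wz": 0}
    - {"x": 0.005,"y": 0,"z": 0,"wx": 0,"wy": 0,"wz": 0}
    - {"x": 0.005,"y": 0,"z": 0,"wx": 0,"wy": 0,"wz": 0}
    - {"x": 0.005,"y": 0,"z": 0,"wx": 0,"wy": 0,"wz": 0}
    - {"x": 0.005,"y": 0,"z": 0,"wx": 0,"wy": 0,"wz": 0}
    - {"x": 0.005,"y": 0,"z": 0,"wx": 0,"wy": 0,"wz": 0}
    - {"x": 0.005,"y": 0,"z": 0,"wx": 0,"wy": 0,"wz": 0}
    - {"x": 0.005,"y": 0,"z": 0,"wx": 0,"wy": 0,"wz": 0}

```text
clock: 5.8
position: [0.5533, -0.1811, 0.0975]
tool_rot: [1.68, 1.569, 0.113]
force: [-2.2, -0.2, 6.6]
grip_width: -0.0002
```

```bash
cat > m.py <<'E'
from h import *
for i in range(2):
    im,d=bot.grab_frame("top")
    m=np.zeros((400,640),bool);m[105:160,366:394]=1
    w=m&(im.min(2)>165);p,uv=pts("top",d,w)
    print(w.sum(),uv.mean(0).round(2),np.median(p,0).round(3))
cv2.imwrite("pics/t_%d.png"%int(bot.observe()["clock"]*100),cv2.resize(im[90:270,200:460],None,fx=3,fy=3,interpolation=cv2.INTER_CUBIC)[:,:,::-1])
o=bot.observe();print(o["clock"],o["position"],o["force"])
E
python3 m.py
```

```text
256 [378.73 111.43] [ 0.866 -0.198  0.001]
252 [378.74 111.56] [ 0.866 -0.198  0.001]
5.9 [ 0.55331731 -0.18114499  0.09747364] [-2.40796546  0.60266708  6.31953098]
```

```bash
sed -i 's/m\[105:160,366:394\]=1/m[105:160,370:388]=1/; s/w=m&(im.min(2)>165);p,uv=pts("top",d,w)/w=m\&(im.min(2)>150);p,uv=pts("top",d,w);k=(p[:,2]>.03)\&(p[:,0]>.76);p=p[k];uv=uv[k]/; s/print(w.sum(),uv/print(len(p),uv/' m.py; python3 m.py; ls pics
```

```text
112 [378.09 119.39] [ 0.822 -0.189  0.047]
112 [377.91 119.45] [ 0.822 -0.189  0.047]
6.0 [ 0.55333291 -0.18113588  0.0974963 ] [-2.95052991  0.88485111  5.21188164]
side0.png
t_590.png
t_600.png
top0.png
top0c.png
w1.png
w2.png
```

The roller is at rest near feeder x = 0.147 m. Now I'll let the lever up slowly and move clear.

Emit:
servo_tool:
  targets:
    - {"x": -0.03,"y": 0,"z": 0,"wx": 0,"wy": 0,"wz": 0}
    - {"x": -0.06,"y": 0,"z": 0,"wx": 0,"wy": 0,"wz": 0}
    - {"x": -0.09,"y": 0,"z": 0,"wx": 0,"wy": 0,"wz": 0}
    - {"x": -0.12,"y": 0,"z": 0,"wx": 0,"wy": 0,"wz": 0}
    - {"x": -0.15,"y": 0,"z": 0,"wx": 0,"wy": 0,"wz": 0}
    - {"x": -0.2,"y": 0,"z": 0,"wx": 0,"wy": 0,"wz": 0}
    - {"x": -0.27,"y": 0,"z": 0,"wx": 0,"wy": 0,"wz": 0}
    - {"x": -0.35,"y": 0,"z": 0,"wx": 0,"wy": 0,"wz": 0}
    - {"x": -0.4,"y": 0,"z": 0,"wx": 0,"wy": 0,"wz": 0}
    - {"x": -0.4,"y": 0,"z": 0,"wx": 0,"wy": 0,"wz": 0}
    - {"x": -0.4,"y": 0,"z": 0,"wx": 0,"wy": 0,"wz": 0}

```text
clock: 7.38
position: [0.5526, -0.1809, 0.2569]
tool_rot: [2.128, 1.57, 0.562]
force: [-0.2, 0.6, -0.3]
grip_width: -0.0003
```

```bash
python3 m.py
python3 - <<'E'
from h import *
a,d=bot.grab_frame("wrist");b,d2=bot.grab_frame("side")
s=cv2.resize(b[120:220,230:390],(640,400),interpolation=cv2.INTER_CUBIC)
cv2.imwrite("pics/w3.png",cv2.resize(np.vstack([a,s]),(480,600))[:,:,::-1])
m=np.zeros((400,640),bool);m[150:168,326:350]=1
p,_=pts("side",d2,m);q=p[(p[:,2]>.125)&(p[:,2]<.165)&(p[:,0]<.62)];print(len(q),np.median(q,0).round(4))
E
```

```text
111 [378.07 119.34] [ 0.822 -0.189  0.047]
110 [378.11 119.27] [ 0.823 -0.19   0.046]
7.475 [ 0.55260375 -0.18101868  0.25667874] [0.30922891 0.13201089 0.17338144]
162 [ 0.5597 -0.1726  0.1482]
```

View pics/w3.png

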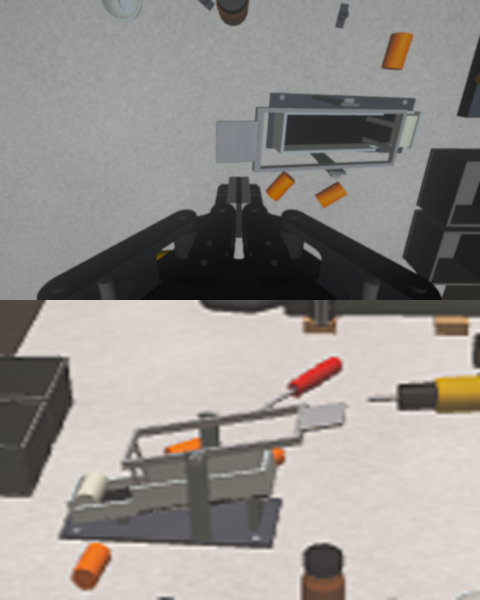

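The picture shows the roller at the end stop, at (90,488). The lever is back at its starting pose, with the paddle at (322,416), and the gripper is clear of everything.

```bash
python3 -c "
from workcell import bot
print(bot.job_done())"
```

```text
the job is handed in; nothing more can be done
None
```

The thick roller is out and the job is handed in, at about 7.5 s on the robot's clock; handing in reports no verdict. I pressed the paddle of the right-hand feeder with the shut fingertips and held it down for about 1.5 s. I then let the lever up slowly and withdrew to 0.257 m.

**Roller:** it lay still with its upper surface at (0.822, -0.189, 0.047) m while the paddle was held. That is about 147 mm along the feeder, against the end stop. The reading was the same to 1 mm after release.

**Lever:** the paddle is back at its starting height of 0.148 m, the same as before to under 1 mm, so the gate is closed behind the roller.

**Contact:** the force on the tool was back to about zero at the end. The arm's path passed well above the slim feeder and the other things on the bench, and I saw no sign of contact.

**Checks that failed or were not made:**
- My first colour mask for the roller caught the table instead; I corrected it before letting the lever up.
- The top and side views put the paddle centre about 7 mm apart in x. That was well within the paddle's size.
- I did not measure the slim feeder or the bystanders again at the end.

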